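# Scoop two lid knobs into the pot, one at a time

### The arm

A 6-joint arm with a two-finger parallel gripper is mounted at the origin on the work surface. World frame = base frame: x ahead of the robot, y to its left, z up, the work surface at z = 0. Lengths are in m, angles in rad, forces in N, time in s.
With the tool pointing down it reaches from about 0.3 to 0.75 m from the base axis. Payload 8.5 kg.
Tool frame: the origin (TCP) lies midway between the tips of the shut fingers; the grasp point (between the pads) lies manip.hold_point_z behind it (manip.hold_point_z is the distance from the TCP to the grasp point, in m); z points along the fingers, y is the line along which they close (so a half turn about z gives the same grasp; the last joint's range is limited). The gripper opens to 85 mm and grips with 20 to 120 N. Pads are 22 mm wide; open, the fingers measure 114 mm over their backs; the gripper's body (76 mm by 85 mm) begins 54 mm behind the grasp point. The pads swing forward as they close: fully open they stand 13 mm farther back than shut.
Start: joints at [-1.325, 0.381, 1.297, -0, 1.464, -0.215], TCP at [0.245, -0.493, 0.231] pointing down, gripper open.
Joint ranges: [-3.11, 3.11], [-0.89, 2.33], [0.22, 2.48], [-1.42, 4.56], [0.17, 2.85], [-2.88, 2.88]. Speed limits (rad/s): [2.39, 2.39, 3.14, 3.14, 3.14, 3.14].

### API

Orientations are given as a unit quaternion [x, y, z, w].
In Python, from workcell import manip, vision gives the robot as it stands (manip), with the cameras (vision).
- The arm moves only by the shell command python3 jog.py 'ROWS' [FORCE]. ROWS is rows parted by semicolons, their numbers by spaces, 1 to 10 of them, each of 7 numbers: dx, dy, dz in m, then a rotation vector rx, ry, rz in rad, then the finger opening in m; each row shifts and turns the commanded pose from where the row before left it, along the tool's axes as they then stand; what a row does not reach is not made up. A row lasts 1/12 s, in which the tool goes at most 0.0417 m and 0.125 rad, less where a joint would pass 70% of its speed; a pose out of reach is approached as far as the arm can. The fingers move at their own pace and stop on an object; FORCE is the grip in N (left out, the last holds). Time passes only in rows, so rows that do not move let the fingers close. It prints the time, the measured TCP pose, the force, the opening and the grip force at its end.
- manip.sense(): the state, without advancing time (a new reading comes with each control period).
- vision.camera(name): name is "scene" or "top"; returns a dict with "img" (420x560x3 uint8, red, green, blue), "intrinsics" (3x3 intrinsics, pixels), "k1" (the pictures are not rectified: a ray, as slopes to the right and down, at radius r is drawn at 1 + k1 r^2 times it, then the intrinsics apply), "camera_from_world" (4x4, takes a point from world to camera coordinates). Camera axes: x right, y up, looking along -z (the intrinsics and any distortion apply to the point x, -y, -z); pixel columns grow to the right and rows downward; lengths in m; the calibration is good to about 2 mm. A picture is of the moment at which its call begins. There is no depth.
- manip.finish_job(): hands the job in; it is judged then, once.
The state is a dict: "clock": time; "q": joint angles; "qvel": joint speeds; "effort": joint torques, N m; "ee_pos": TCP position; "eef_rot": TCP orientation; "ft_force": force on the tool from outside, world axes, zero at the start; "ft_torque": the same for the moment, N m; "opening": finger opening in m; "grip_force": force on a finger pad.
Only numpy, scipy, OpenCV 4.12 (cv2) and the standard library are available. Lean on these libraries where they do the work, as an engineer would, in place of code of your own. Each camera call takes 0.05 s, during which the arm holds its last target. There are 200 camera calls.

### The job

Use the one-knob scoop to carry two of the three black lid knobs from the sloping tray into the empty pot, one at a time, and leave the third knob in the tray. Do not touch the knobs with the fingers, and leave the pot and the other goods where they stand. When done, stand the scoop upright on its cork mat again and let go.

Things in the scene. Friction and masses are not known exactly. Their poses are not given: they have to be found in the camera images.
- tray: Fixed metal knob tray, 160 (x, -75 to +85) by 180 (y) mm, origin under it at table level. Side walls 5 mm thick, 52 mm high; low-end wall at -x 32 mm high, inner face x = -70; the high end is at +x. The knobs lie near the low end. The scoop, nose towards the low end, can slide down the floor from the high end.
- tray_floor (a point): Point on the tray's flat sloping floor: tray x = 5, y = 0, z = 23 mm. The floor falls 12 degrees (213 mm per m) towards tray -x: z = 6 mm at x = -75, 39 mm at x = 80. Axes as the tray's.
- fence (a point): On the tray floor (tray x = -60, y = 0, z = 9 mm) below the wire: a 6 mm wire zigzags across the low end, its centre 16 mm above the floor, so a thin blade passes under it. It makes three shallow bays, deepest at tray x = -60, y = -56, 0, 56, edges 7.5 mm nearer +x. A knob leans in each bay, its centre 18 to 20 mm from the wire.
- knob0_center (a point): Centre of a loose black ball knob for a pot lid, 30 mm diameter, about 18 g; it rolls. One of three alike, start in the tray against the wire.
- knob1_center (a point): Centre of a loose black ball knob for a pot lid, 30 mm diameter, about 18 g; it rolls. One of three alike, start in the tray against the wire.
- knob2_center (a point): Centre of a loose black ball knob for a pot lid, 30 mm diameter, about 18 g; it rolls. One of three alike, start in the tray against the wire.
- scoop: Loose aluminium one-knob scoop, about 90 g, standing on its flat underside on the cork mat. Origin on the underside, nose towards its -x, z up. Sheet foot 44 mm wide (y), x = -30 to 36. Rails 16 mm high at the sides behind x = -17, back wall 20 mm high at x = 10 to 14. Upright wooden handle, 14 (x) by 20 (y) mm, at x = 14 to 28, its top at z = 108 mm.
- scoop_nose (a point): Middle of the scoop's nose edge, on the underside, scoop x = -30, 1 mm thick. From it a ramp rises to the lip crest, 4 mm high at x = -17. A knob pushed by the nose against the wire climbs the ramp and drops into the pocket behind; then draw the scoop back before lifting, as its nose is under the wire.
- scoop_pocket (a point): Middle of the pocket's floor, scoop x = -6, z = 2 mm. The pocket runs from x = -17 to 10 and is 38 mm wide: room for one knob, its centre about 15 mm above this floor. The knob stays until the nose is tipped down 30 to 40 degrees; at 47 it rolls out over the nose.
- scoop_grip (a point): Grip point in the middle of the scoop's handle, scoop x = 21, y = 0, z = 80 mm. Axes as the scoop's.
- mat: Fixed cork mat, 150 (x) by 130 (y) mm, 4 mm thick, origin at its centre at table level: the scoop's place.
- pot: Open round aluminium pot, loose, about 450 g; 144 mm outside and 136 mm inside at the rim, 112 mm at the foot, 58 mm high, inner floor 4 mm; two flat ears along its x reach 94 mm from the centre. Origin at its centre at table level.
- jar: small glass jar, 48 mm across, 60 mm high; bystander, leave alone. Origin at its underside.
- lid: aluminium pot lid lying flat, 80 mm across, 11 mm high; bystander, leave alone. Origin at its underside.
- driver: screwdriver, 140 mm long, lying on the table; bystander, leave alone.
- cup: small aluminium cup, 72 mm across, 50 mm high; bystander, leave alone. Origin at its underside.

How it is judged:
On the way, in this order (a step that is already met when the one before it is completed fails the run):
1. one knob lies in the pot, the other two are still in the tray ((((horizontal distance between knob0_center and pot below 0.066 m and z of knob0_center in the frame of pot between 0.005 and 0.055 m) and (x of knob1_center in the frame of tray between -0.075 and 0.085 m and y of knob1_center in the frame of tray between -0.088 and 0.088 m and z of knob1_center in the frame of tray below 0.065 m) and (x of knob2_center in the frame of tray between -0.075 and 0.085 m and y of knob2_center in the frame of tray between -0.088 and 0.088 m and z of knob2_center in the frame of tray below 0.065 m)) or ((horizontal distance between knob1_center and pot below 0.066 m and z of knob1_center in the frame of pot between 0.005 and 0.055 m) and (x of knob0_center in the frame of tray between -0.075 and 0.085 m and y of knob0_center in the frame of tray between -0.088 and 0.088 m and z of knob0_center in the frame of tray below 0.065 m) and (x of knob2_center in the frame of tray between -0.075 and 0.085 m and y of knob2_center in the frame of tray between -0.088 and 0.088 m and z of knob2_center in the frame of tray below 0.065 m)) or ((horizontal distance between knob2_center and pot below 0.066 m and z of knob2_center in the frame of pot between 0.005 and 0.055 m) and (x of knob0_center in the frame of tray between -0.075 and 0.085 m and y of knob0_center in the frame of tray between -0.088 and 0.088 m and z of knob0_center in the frame of tray below 0.065 m) and (x of knob1_center in the frame of tray between -0.075 and 0.085 m and y of knob1_center in the frame of tray between -0.088 and 0.088 m and z of knob1_center in the frame of tray below 0.065 m)))), for 0.2 s.
2. two knobs lie in the pot, the third is in the tray ((((x of knob0_center in the frame of tray between -0.075 and 0.085 m and y of knob0_center in the frame of tray between -0.088 and 0.088 m and z of knob0_center in the frame of tray below 0.065 m) and (horizontal distance between knob1_center and pot below 0.066 m and z of knob1_center in the frame of pot between 0.005 and 0.055 m) and (horizontal distance between knob2_center and pot below 0.066 m and z of knob2_center in the frame of pot between 0.005 and 0.055 m)) or ((x of knob1_center in the frame of tray between -0.075 and 0.085 m and y of knob1_center in the frame of tray between -0.088 and 0.088 m and z of knob1_center in the frame of tray below 0.065 m) and (horizontal distance between knob0_center and pot below 0.066 m and z of knob0_center in the frame of pot between 0.005 and 0.055 m) and (horizontal distance between knob2_center and pot below 0.066 m and z of knob2_center in the frame of pot between 0.005 and 0.055 m)) or ((x of knob2_center in the frame of tray between -0.075 and 0.085 m and y of knob2_center in the frame of tray between -0.088 and 0.088 m and z of knob2_center in the frame of tray below 0.065 m) and (horizontal distance between knob0_center and pot below 0.066 m and z of knob0_center in the frame of pot between 0.005 and 0.055 m) and (horizontal distance between knob1_center and pot below 0.066 m and z of knob1_center in the frame of pot between 0.005 and 0.055 m)))), for 0.2 s.
At the end, for the whole second after the job is handed in: Two knobs at rest inside the pot, the third in the tray; pot upright (7 degrees); scoop standing upright (7 degrees) at rest on the cork mat, its origin within 70 mm (mat x) and 60 mm (mat y) of the mat's centre, underside under 10 mm above the table ((((x of knob0_center in the frame of tray between -0.075 and 0.085 m and y of knob0_center in the frame of tray between -0.088 and 0.088 m and z of knob0_center in the frame of tray below 0.065 m) and (horizontal distance between knob1_center and pot below 0.066 m and z of knob1_center in the frame of pot between 0.005 and 0.055 m) and (horizontal distance between knob2_center and pot below 0.066 m and z of knob2_center in the frame of pot between 0.005 and 0.055 m)) or ((x of knob1_center in the frame of tray between -0.075 and 0.085 m and y of knob1_center in the frame of tray between -0.088 and 0.088 m and z of knob1_center in the frame of tray below 0.065 m) and (horizontal distance between knob0_center and pot below 0.066 m and z of knob0_center in the frame of pot between 0.005 and 0.055 m) and (horizontal distance between knob2_center and pot below 0.066 m and z of knob2_center in the frame of pot between 0.005 and 0.055 m)) or ((x of knob2_center in the frame of tray between -0.075 and 0.085 m and y of knob2_center in the frame of tray between -0.088 and 0.088 m and z of knob2_center in the frame of tray below 0.065 m) and (horizontal distance between knob0_center and pot below 0.066 m and z of knob0_center in the frame of pot between 0.005 and 0.055 m) and (horizontal distance between knob1_center and pot below 0.066 m and z of knob1_center in the frame of pot between 0.005 and 0.055 m))) and angle between scoop's own z axis and vertical below 0.12 rad and x of scoop in the frame of mat between -0.07 and 0.07 m and y of scoop in the frame of mat between -0.06 and 0.06 m and z of scoop in the frame of mat below 0.01 m and linear speed of scoop below 0.03 m/s and linear speed of each of knob0, knob1, knob2 below 0.06 m/s and angle between pot's own z axis and vertical below 0.1 rad); the robot touches nothing.
It fails at once if the fingers touch a knob (contact force between the fingers and knob0 above 0.3 N or contact force between the fingers and knob1 above 0.3 N or contact force between the fingers and knob2 above 0.3 N).
It fails at once if the pot is shifted by more than 40 mm (distance of pot from where it was at the start of the episode above 0.04 m).
It fails at once if a bystander is shifted by more than 30 mm (distance of any of jar, lid, driver, cup from where it was at the start of the episode above 0.03 m).
It also fails if it takes over 72 s, if anything falls off the work surface, if the arm or the gripper's body presses on something with over 40 N, if the wrist force passes 120 N, or if a joint passes its speed limit or range.

## Working session

There is one attempt and no reset: what is moved stays moved. The work goes in short steps, Python scripts to look and compute and a shell command to move; the robot and the scene stay as the last step left them, time stands still between calls to the robot, and variables do not carry over. Pictures are saved under pics/ and viewed, at most 10 in all, crops included, and the job is handed in when it is done.

```bash
ls; mkdir -p pics
python3 - <<'E'
from workcell import manip, vision
import cv2,numpy as np
print(manip.sense(), manip.hold_point_z)
for n in("scene","top"):
    c=vision.camera(n); cv2.imwrite(f"pics/{n}0.png",c["img"][:,:,::-1]); print(n,c["intrinsics"],c["k1"],c["camera_from_world"])
E
```

```text
jog.py
pics
workcell.py
{'clock': 0.0, 'q': array([-1.32528835e+00,  3.81201840e-01,  1.29825207e+00, -1.82940357e-05,
        1.46361860e+00, -2.15267128e-01]), 'qvel': array([ 1.48689865e-03, -1.96526676e-04, -8.60513019e-04, -1.53075423e-03,
       -2.58507901e-03, -1.31015199e-06]), 'effort': array([-2.57332045e-03, -4.48475718e+01, -2.31278998e+01, -2.81071516e-04,
        4.83744036e-03, -6.18146771e-06]), 'ee_pos': array([ 0.24448973, -0.49234144,  0.23071158]), 'eef_rot': array([ 9.73577477e-01,  2.28355749e-01, -2.02803748e-05, -7.39706619e-04]), 'ft_force': array([ 0.06513422,  0.31016396, -0.52824065]), 'ft_torque': array([-0.01402614,  0.01099251, -0.01070132]), 'grip_force': 0.0, 'opening': 0.08535883965264897} 0.0187
scene [[418.80708896   0.         284.81942844]
 [  0.         418.80708896 215.36862548]
 [  0.           0.           1.        ]] 0.009863649720244191 [[ 0.56344032  0.82604897 -0.01334549 -0.30356373]
 [-0.48616065  0.34457982  0.80306449  0.20091056]
 [ 0.66796918 -0.44599086  0.59574267 -1.3101217 ]
 [ 0.          0.          0.          1.        ]]
top [[388.18290422   0.         281.23470004]
 [  0.         388.18290422 215.1357569 ]
 [  0.           0.           1.        ]] -0.0026277689159732707 [[-1.49205927e-02 -9.99694409e-01  1.97094929e-02  1.11250862e-05]
 [ 9.91039582e-01 -1.21689976e-02  1.33013013e-01 -5.34343552e-01]
 [-1.32732521e-01  2.15175206e-02  9.90918298e-01 -6.85107950e-01]
 [ 0.00000000e+00  0.00000000e+00  0.00000000e+00  1.00000000e+00]]
```

View pics/scene0.png

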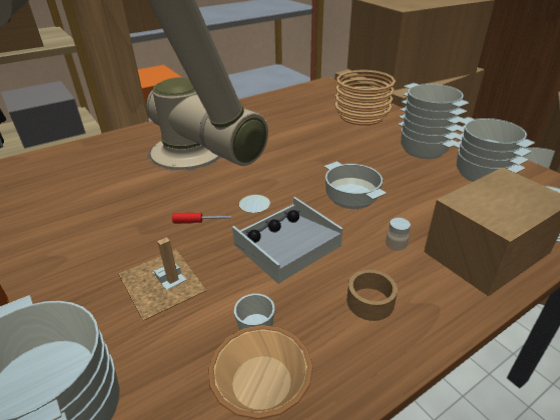

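View pics/top0.png

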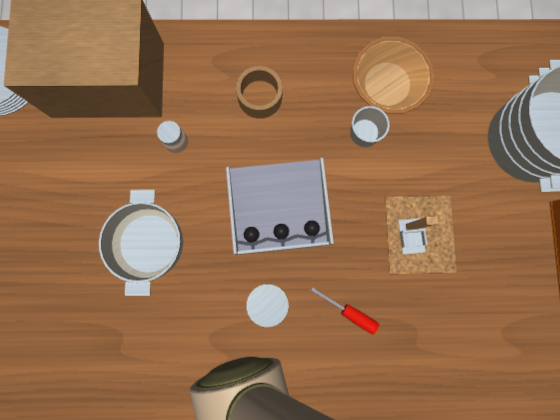

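The scene view shows the tray with three black knobs at (254,236), (275,226) and (293,216), the scoop at (168,262) on the mat, and the pot at (354,185). In the top view the knobs are at (251,234), (281,231) and (312,228), the scoop foot is at about (412,238) with its handle top at (432,221), and the pot is at (140,242).

```bash
cat > h.py <<'E'
import numpy as np,cv2
from workcell import manip, vision
from scipy.spatial.transform import Rotation as R
C={}
def cam(n):
    C[n]=vision.camera(n); return C[n]["img"]
def ray(n,u,v):
    c=C[n];K=c["intrinsics"];x=(u-K[0,2])/K[0,0];y=(v-K[1,2])/K[1,1]
    p=cv2.undistortPoints(np.array([[[u,v]]],float),K,np.array([c["k1"],0,0,0,0.]))[0,0]
    M=c["camera_from_world"];d=M[:3,:3].T@np.array([p[0],-p[1],-1]);o=-M[:3,:3].T@M[:3,3]
    return o,d/np.linalg.norm(d)
def plane(n,u,v,z):
    o,d=ray(n,u,v);return o+d*(z-o[2])/d[2]
def tri(a,b):  # scene px, top px
    A=np.zeros((3,3));r=np.zeros(3);L=[]
    for n,p in(("scene",a),("top",b)):
        o,d=ray(n,*p);P=np.eye(3)-np.outer(d,d);A+=P;r+=P@o;L.append((o,d))
    x=np.linalg.solve(A,r);return x,max(np.linalg.norm(np.cross(x-o,d)) for o,d in L)
def proj(n,X):
    c=C[n];M=c["camera_from_world"];p=M[:3,:3]@np.array(X)+M[:3,3];x=np.array([p[0],-p[1]])/-p[2]
    x=x*(1+c["k1"]*(x@x));K=c["intrinsics"];return x*K[0,0]+K[:2,2]
def blobs(m,lo=20,hi=5000):
    n,l,s,c=cv2.connectedComponentsWithStats(m.astype(np.uint8))
    return [(c[i].round(1),s[i]) for i in range(1,n) if lo<s[i,4]<hi]
def knobs(n):
    im=C[n]["img"].astype(int);m=im.max(2)<48
    return blobs(m,30,500)
E
python3 - <<'E'
from h import *
s=cam("scene");t=cam("top")
for n in C: 
    for b in knobs(n): print(n,b[0],b[1])
f=lambda im,x,y,w,h,k:cv2.resize(im[y:y+h,x:x+w],(w*k,h*k),interpolation=cv2.INTER_CUBIC)
a=f(t,380,190,80,60,5);b=f(s,115,232,100,75,4)
c=f(t,220,150,120,112,3)[:300,:400];d=f(s,228,190,120,90,4)[:300,:400]
o=np.zeros((600,800,3),np.uint8)
for im,x,y in((a,0,0),(b,400,0),(c,0,300),(d,400,300)):o[y:y+im.shape[0],x:x+im.shape[1]]=im[:,:800-x]
cv2.imwrite("pics/crop1.png",o[:,:,::-1])
E
```

```text
scene [17.5  3.6] [12  0 15 11 79]
scene [  1.7 116.7] [  0 109   6  14  49]
scene [226.8 122.5] [212 111  31  16  68]
scene [181.3 145.6] [164 143  36   5  64]
scene [292.6 215.6] [286 210  13  12 113]
scene [274.  225.2] [268 220  13  12 114]
scene [253.9 235.1] [248 230  12  12 109]
top [311.4 227.8] [305 221  14  15 150]
top [280.6 231.2] [274 224  14  15 153]
top [250.9 234.3] [244 227  15  15 153]
top [240.2 363.3] [209 357  64  17 339]
```

View pics/crop1.png

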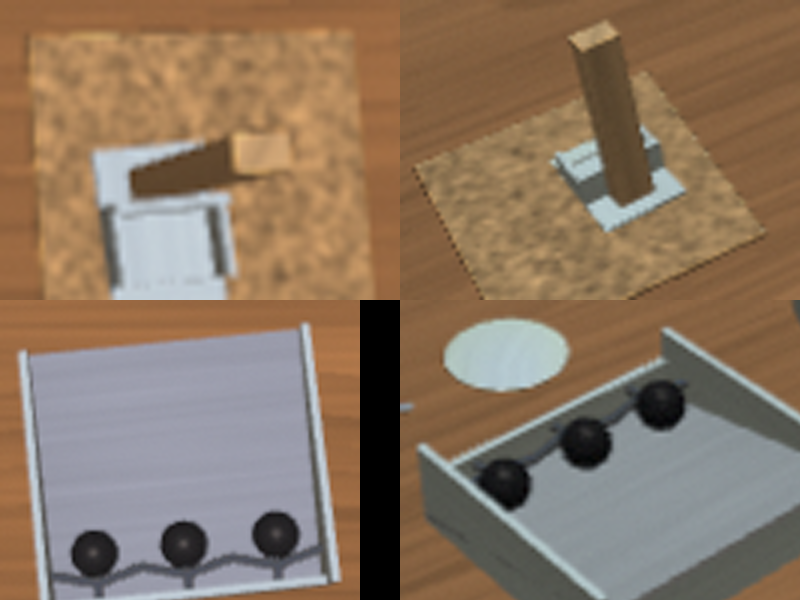

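The crops show the handle's top face centred at top px (432.4,219.8) and scene px (163.4,241.1). The foot is turned about 10° from the image vertical. The tray's wall tops and the zigzag wire are clear, with one knob in each bay.

Run:
```python
from h import *
np.set_printoptions(precision=4,suppress=True)
s=cam("scene");t=cam("top")
ks=[k[0] for k in knobs("scene") if k[0][1]>200];kt=[k[0] for k in knobs("top") if k[0][1]<300]
ks.sort(key=lambda p:p[0]);kt.sort(key=lambda p:-p[0])
for a,b in zip(ks,kt): print("knob",*tri(a,b))
print("handle top",*tri((163.4,241.1),(432.4,219.8)))
f=lambda x,y:((x+.5)/3-.5+220,(y-300+.5)/3-.5+150)
for p in((20,352),(310,324),(340,580),(50,600)): print("traycorner z52",plane("top",*f(*p),.052))
# mat
hsv=cv2.cvtColor(t,cv2.COLOR_RGB2HSV);im=t.astype(int)
g=(im.min(2)>120)&(im.max(2)-im.min(2)<45)
n,l,st,c=cv2.connectedComponentsWithStats(g.astype(np.uint8))
for i in range(1,n):
    if st[i,4]>60:
        cnt=np.argwhere(l==i)[:,::-1].astype(np.float32)
        r=cv2.minAreaRect(cnt);print(st[i],c[i].round(1),r)
        if 380<c[i][0]<460:
            P=np.array([plane("top",*p,.006)[:2] for p in cv2.boxPoints(r)]);print("foot box",P,P.mean(0))
        if c[i][0]<200 or 225<c[i][0]<340: print(" at z0.05",plane("top",*c[i],.05))
for p in((387,197),(453,196),(456,272),(389,274)): print("mat",plane("top",*p,.004))
for p in((142,196),(137,289)): print("ear",plane("top",*p,.05))
e=cv2.fitEllipse(np.array([[326,180],[381,180],[354,165],[333,196],[375,197]],np.float32));
for z in(.05,.058):print("pot",plane("scene",354,184,z),plane("top",140.5,242,z))
print("pot tri",*tri((354,184),(140.5,242)))
```

```text
knob [ 0.5104 -0.063   0.0317] 0.00039492315469826124
knob [ 0.5048 -0.0059  0.0301] 0.00018332284881567864
knob [0.4997 0.0493 0.0305] 0.00013947742441627583
handle top [ 0.5135 -0.2575  0.1112] 0.0007226529600740122
traycorner z52 [0.6227 0.0928 0.052 ]
traycorner z52 [ 0.6387 -0.086   0.052 ]
traycorner z52 [ 0.4803 -0.0994  0.052 ]
traycorner z52 [0.4708 0.0744 0.052 ]
[  0   0  11  20 208] [4.7 9.2] ((5.0, 9.5), (19.0, 10.0), 90.0)
 at z0.05 [0.9407 0.5219 0.05  ]
[ 143    0  417   20 8020] [350.8   9.2] ((351.0, 9.5), (19.0, 416.0), 90.0)
[  0  26  28  89 820] [ 6.3 78.5] ((13.5, 70.0), (27.0, 88.0), 0.0)
 at z0.05 [0.7985 0.5075 0.05  ]
[ 499   60   61  132 2956] [540.3 124.8] ((529.0, 125.5), (131.0, 60.0), 90.0)
[352 106  38  37 666] [368.3 126.7] ((370.5, 124.0), (36.0, 37.0), 90.0)
[157 120  24  23 422] [168.2 131.4] ((168.25001525878906, 131.25001525878906), (21.92030906677246, 22.62741470336914), 45.0)
 at z0.05 [0.6924 0.2015 0.05  ]
[ 226  157  108   97 7381] [277.9 202.5] ((278.71368408203125, 205.53013610839844), (87.67350769042969, 100.75910949707031), 83.9909896850
[... 422 characters left out ...]
 0.4594 -0.2377]] [ 0.4954 -0.2615]
[ 246  284   43   44 1454] [267.  305.1] ((267.2500305175781, 305.2500305175781), (41.719295501708984, 42.42640686035156), 45.0)
 at z0.05 [0.3725 0.0206 0.05  ]
[312 288  32  22 106] [327.  298.2] ((327.19134521484375, 298.4801330566406), (36.891685485839844, 3.364713668823242), 32.735225677490234)
 at z0.05 [ 0.3829 -0.0859  0.05  ]
mat [ 0.5719 -0.2161  0.004 ]
mat [ 0.5724 -0.3471  0.004 ]
mat [ 0.4243 -0.3419  0.004 ]
mat [ 0.4225 -0.2123  0.004 ]
ear [0.5706 0.2459 0.05  ]
ear [0.4042 0.2493 0.05  ]
pot [0.5015 0.2363 0.05  ] [0.4869 0.2458 0.05  ]
pot [0.5106 0.2272 0.058 ] [0.4864 0.2431 0.058 ]
pot tri [0.4878 0.2499 0.0379] 1.8774935577427415e-07
```

Run:
```python
from h import *
np.set_printoptions(precision=4,suppress=True)
s=cam("scene");t=cam("top")
f=lambda im,x,y,w,h,k:cv2.resize(im[y:y+h,x:x+w],(w*k,h*k),interpolation=cv2.INTER_CUBIC)
a=f(t,392,205,40,60,10);b=f(s,148,255,40,40,10)
o=np.zeros((600,800,3),np.uint8);o[:600,:400]=a;o[:400,400:]=b
cv2.imwrite("pics/crop2.png",o[:,:,::-1])
```

```text
(no output)
```

View pics/crop2.png

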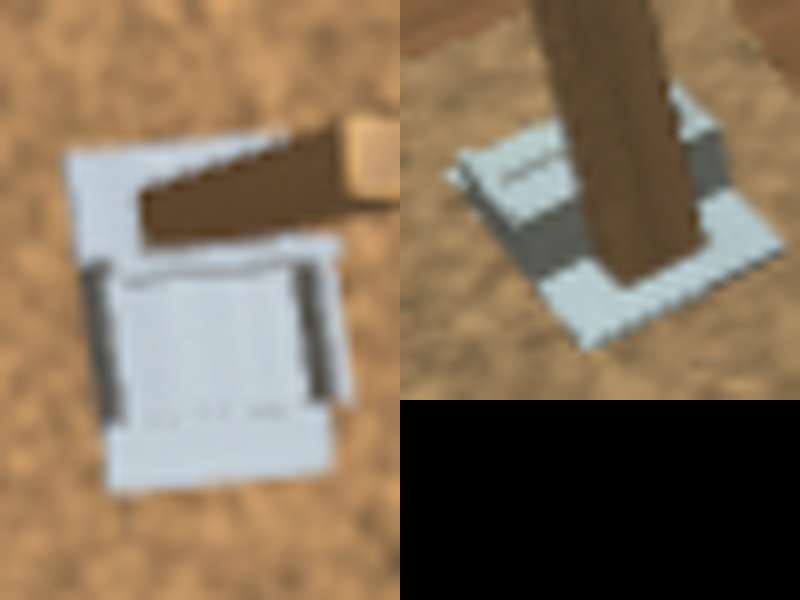

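The scoop's foot corners in the crop are rear-left (66,152), nose-left (110,492) and nose-right (332,468). In the scene half, rear-left is (587,350) and rear-right (785,245).

Run:
```python
from h import *
np.set_printoptions(precision=4,suppress=True)
cam("scene");cam("top")
T=lambda x,y:(392+(x+.5)/10-.5,205+(y+.5)/10-.5)
S=lambda x,y:(148+(x-400+.5)/10-.5,255+(y+.5)/10-.5)
rl=plane("top",*T(66,152),.005);nl=plane("top",*T(110,492),.005);nr=plane("top",*T(332,468),.005)
print(rl,nl,nr,plane("scene",*S(587,350),.005),plane("scene",*S(785,245),.005), tri(S(587,350),T(66,152)))
d=rl-nl;print("yaw side",np.degrees(np.arctan2(d[1],d[0])),np.linalg.norm(d))
d=nl-nr;print("yaw nose",np.degrees(np.arctan2(-d[0],d[1])),np.linalg.norm(d))
m=(nl+nr)/2;print("nose mid",m)
for y in np.radians([5,6,7]): print(m[:2]+.051*np.array([np.cos(y),np.sin(y)]))
st=manip.sense();print(R.from_quat(st["eef_rot"]).as_matrix(),st["ee_pos"],st["clock"])
```

```text
[ 0.5266 -0.2353  0.005 ] [ 0.4606 -0.2402  0.005 ] [ 0.4646 -0.2835  0.005 ] [ 0.5277 -0.2769  0.005 ] [ 0.5233 -0.2329  0.005 ] (array([ 0.5217, -0.2583, -0.0127]), np.float64(0.018033475768691916))
yaw side 4.2368456146558335 0.06612770176032277
yaw nose 5.248374174456291 0.043524727540918365
nose mid [ 0.4626 -0.2619  0.005 ]
[ 0.5134 -0.2574]
[ 0.5133 -0.2565]
[ 0.5132 -0.2556]
[[ 0.8957  0.4447 -0.    ]
 [ 0.4447 -0.8957  0.0001]
 [ 0.     -0.0001 -1.    ]] [ 0.2446 -0.4926  0.2313] 0.5
```

```bash
cat >> h.py <<'E'
def frame(yaw,tilt=0):
    "tool rotation: tool x ~ +y world, tool y ~ scoop +x, z down; tilt = nose-down angle; rad"
    B=np.array([[0,1,0],[1,0,0],[0,0,-1.]])
    return R.from_euler("z",yaw)*R.from_euler("y",-tilt)*R.from_matrix(B)
def go(pos,rot,straight=False):
    s=manip.sense();R0=R.from_quat(s["eef_rot"]);d=R0.inv().apply(np.array(pos)-s["ee_pos"]);r=(R0.inv()*rot).as_rotvec()
    n=max(np.ceil(np.linalg.norm(d)/.04),np.ceil(np.linalg.norm(r)/.12),1)
    print("clock %.2f total t"%s["clock"],d.round(4),"r",r.round(4),"n>=",int(n))
    return d,r
def screw(pos,rot,n):
    "n identical rows"
    d,r=go(pos,rot);th=np.linalg.norm(r)
    A=sum(R.from_rotvec(r*k/n).as_matrix() for k in range(n));t=np.linalg.solve(A,d)
    print(n,"rows:",t.round(5),(r/n).round(5))
E
python3 jog.py '0 0 0 0 0 -0.12 0.085;0 0 0 0 0 -0.12 0.085;0 0 0 0 0 -0.12 0.085;0 0 0 0 0 -0.12 0.085;0 0 0 0 0 -0.12 0.085;0 0 0 0 0 -0.12 0.085;0 0 0 0 0 -0.12 0.085;0 0 0 0 0 -0.12 0.085;0 0 0 0 0 -0.12 0.085;0 0 0 0 0 -0.12 0.085' 60
python3 -c "
from h import *
go((.5135,-.2575,.19),frame(np.radians(5.2)))"
```

```text
clock: 1.33
ee_pos: [0.2445, -0.4926, 0.2313]
eef_rot: [0.672, 0.74, 0.0, 0.0]
ft_force: [1.3, -0.4, -0.2]
opening: 0.0848
grip_force: 0.0
clock 1.33 total t [0.2083 0.2903 0.0413] r [ 0.     -0.      0.0052] n>= 9
```

```bash
python3 jog.py '.0232 .0322 .0046 0 0 .005 .085;.0232 .0322 .0046 0 0 0 .085;.0232 .0322 .0046 0 0 0 .085;.0232 .0322 .0046 0 0 0 .085;.0232 .0322 .0046 0 0 0 .085;.0232 .0322 .0046 0 0 0 .085;.0232 .0322 .0046 0 0 0 .085;.0232 .0322 .0046 0 0 0 .085;.0230 .0325 .0046 0 0 0 .085;0 0 0 0 0 0 .085'
python3 -c "
from h import *
go((.5135,-.2575,.068),frame(np.radians(5.2)))"
```

```text
clock: 2.17
ee_pos: [0.5194, -0.2552, 0.1889]
eef_rot: [0.674, 0.738, 0.001, -0.001]
ft_force: [-0.9, 0.5, 0.6]
opening: 0.0849
grip_force: 0.0
clock 2.17 total t [-0.002  -0.0061  0.1209] r [ 0.0005 -0.002   0.    ] n>= 4
```

```bash
python3 jog.py '0 -.002 .03 0 0 0 .085;0 0 0 0 0 0 .085;0 0 0 0 0 0 .085'
python3 -c "
from h import *
go((.5135,-.2575,.068),frame(np.radians(5.2)))"
```

```text
clock: 2.42
ee_pos: [0.5131, -0.26, 0.1593]
eef_rot: [0.677, 0.736, -0.0, -0.002]
ft_force: [-1.1, -0.3, 1.4]
opening: 0.0852
grip_force: 0.0
clock 2.42 total t [0.0023 0.0008 0.0913] r [-0.0022 -0.0021 -0.0061] n>= 3
```

```bash
python3 jog.py '.001 .001 .023 0 0 0 .085;0 0 .023 0 0 0 .085;0 0 .023 0 0 0 .085;0 0 .022 0 0 0 .085;0 0 0 0 0 0 .085;0 0 0 0 0 0 .085'
python3 -c "
from h import *
go((.5135,-.2575,.068),frame(np.radians(5.2)))"
```

```text
clock: 2.92
ee_pos: [0.5147, -0.2598, 0.0698]
eef_rot: [0.677, 0.736, -0.0, -0.0]
ft_force: [0.1, -1.1, 0.8]
opening: 0.0852
grip_force: 0.0
clock 2.92 total t [ 0.0024 -0.001   0.0018] r [-0.0001 -0.0001 -0.0066] n>= 1
```

```bash
python3 jog.py '.0022 -.001 .001 0 0 -.006 .085;0 0 0 0 0 0 .06;0 0 0 0 0 0 .04;0 0 0 0 0 0 .025;0 0 0 0 0 0 .005;0 0 0 0 0 0 .005;0 0 0 0 0 0 .005;0 0 0 0 0 0 .005;0 0 0 0 0 0 .005' 60
python3 -c "
from h import *
go((.5135,-.2575,.068),frame(np.radians(5.2)))"
```

```text
clock: 3.67
ee_pos: [0.5137, -0.257, 0.0681]
eef_rot: [0.674, 0.739, 0.0, 0.0]
ft_force: [0.2, 0.3, 1.6]
opening: 0.0131
grip_force: 58.5
clock 3.67 total t [-0.0005 -0.0002  0.0001] r [0.0004 0.0002 0.0002] n>= 1
```

```bash
cat >> h.py <<'E'
YT=np.radians(5.3);O=np.array([.546,-.003])
GT=np.array([.021,0,.0641])  # TCP in scoop frame
def tcp(nose,tilt,yaw=YT):
    "TCP for nose edge middle at world point, with nose-down tilt"
    Q=R.from_euler("z",yaw)*R.from_euler("y",-tilt)
    return np.array(nose)+Q.apply(GT-np.array([-.03,0,0])),frame(yaw,tilt)
def tray(x,y,h):
    p=O+R.from_euler("z",YT).apply([x,y,0])[:2]
    return [p[0],p[1],.023+(x-.005)*np.tan(np.radians(12))+h]
T12=np.radians(12)
def nose():
    s=manip.sense();Q=R.from_quat(s["eef_rot"])*frame(0,0).inv()
    n=s["ee_pos"]-Q.apply(GT-np.array([-.03,0,0]));e=R.from_euler("z",-YT).apply(n-np.array([*O,0]))
    print("nose tray",e.round(4),"above floor",(e[2]-.023-(e[0]-.005)*np.tan(T12)).round(4),"rot zyx",Q.as_euler("ZYX",degrees=True).round(2),"F",s["ft_force"].round(1),"grip",round(s["grip_force"]),s["clock"])
E
python3 jog.py '0 0 -.01 0 0 0 .005;0 0 -.02 0 0 0 .005;0 0 -.03 0 0 0 .005;0 0 -.03 0 0 0 .005;0 0 -.02 0 0 0 .005;0 0 0 0 0 0 .005'
python3 -c "
from h import *
nose()
e=lambda p:R.from_euler('z',-YT).apply(np.array(p)-np.array([*O,0]))
for k in((.5104,-.063,.0317),(.5048,-.0059,.03),(.4997,.0493,.03)):print(e(k).round(4))
print(tcp(tray(0.005,-.003,.05),T12)[0])
screw(*tcp(tray(0.005,-.003,.05),T12),10)"
```

```text
clock: 4.17
ee_pos: [0.5148, -0.2579, 0.183]
eef_rot: [0.674, 0.739, 0.0, 0.004]
ft_force: [0.2, -0.4, -0.2]
opening: 0.0136
grip_force: 58.5
nose tray [-0.1053 -0.2512  0.1186] above floor 0.119 rot zyx [ 5.22 -0.34 -0.33] F [ 0.2 -0.4 -0.2] grip 59 4.1667
[-0.041  -0.0565  0.0317]
[-0.0413  0.0009  0.03  ]
[-0.0413  0.0564  0.03  ]
[ 0.58765783 -0.0021484   0.14630276]
clock 4.17 total t [0.2483 0.0957 0.0358] r [-0.2035  0.0059 -0.0008] n>= 7
10 rows: [0.02482 0.00922 0.00451] [-2.035e-02  5.900e-04 -8.000e-05]
```

```bash
python3 jog.py '.0251 .0092 .0045 -.0203 0 0 .005;.0251 .0092 .0045 -.0203 0 0 .005;.0251 .0092 .0045 -.0203 0 0 .005;.0251 .0092 .0045 -.0203 0 0 .005;.0251 .0092 .0045 -.0203 0 0 .005;.0251 .0092 .0045 -.0203 0 0 .005;.0251 .0092 .0045 -.0203 0 0 .005;.0251 .0092 .0045 -.0203 0 0 .005;.0251 .0092 .0045 -.0203 0 0 .005;.0251 .0092 .0045 -.0203 0 0 .005'
python3 jog.py '0 0 0 0 0 0 .005;0 0 0 0 0 0 .005;0 0 0 0 0 0 .005'
python3 -c "
from h import *
nose()
screw(*tcp(tray(0.005,0,.006),T12),5)"
```

```text
clock: 5.0
ee_pos: [0.5855, 0.003, 0.1409]
eef_rot: [0.671, 0.735, 0.075, 0.068]
ft_force: [-1.0, -0.3, -1.2]
opening: 0.0133
grip_force: 58.5
clock: 5.25
ee_pos: [0.5856, 0.0013, 0.1413]
eef_rot: [0.671, 0.735, 0.074, 0.068]
ft_force: [-0.1, -0.7, -1.1]
opening: 0.0135
grip_force: 58.5
nose tray [0.0027 0.0007 0.0683] above floor 0.0458 rot zyx [ 5.220e+00 -1.157e+01 -1.000e-02] F [-0.1 -0.7 -1.1] grip 59 5.25
clock 5.25 total t [-0.0006 -0.0061  0.0386] r [-0.0074  0.0004 -0.0014] n>= 1
5 rows: [-0.00013 -0.00125  0.00771] [-1.49e-03  7.00e-05 -2.70e-04]
```

```bash
python3 jog.py '0 -.0012 .0077 -.0015 0 0 .005;0 -.0012 .0077 -.0015 0 0 .005;0 -.0012 .0077 -.0015 0 0 .005;0 -.0012 .0077 -.0015 0 0 .005;0 -.0012 .0077 -.0015 0 0 .005;0 0 0 0 0 0 .005;0 0 0 0 0 0 .005;0 0 0 0 0 0 .005'
python3 -c "
from h import *
nose()"
python3 jog.py '0 -.0004 .002 0 0 0 .005;0 0 0 0 0 0 .005'
python3 -c "
from h import *
nose()"
python3 jog.py '0 -.0004 .002 0 0 0 .005;0 0 0 0 0 0 .005'
python3 -c "
from h import *
nose()"
```

```text
clock: 5.92
ee_pos: [0.5881, 0.0018, 0.1028]
eef_rot: [0.67, 0.734, 0.078, 0.071]
ft_force: [-0.0, -0.5, -1.9]
opening: 0.0132
grip_force: 58.5
nose tray [0.0059 0.0009 0.0295] above floor 0.0063 rot zyx [ 5.210e+00 -1.208e+01 -1.000e-02] F [-0.  -0.5 -1.9] grip 59 5.9167
clock: 6.08
ee_pos: [0.5879, 0.0019, 0.1007]
eef_rot: [0.67, 0.734, 0.078, 0.071]
ft_force: [-0.5, -0.1, -1.6]
opening: 0.0132
grip_force: 58.5
nose tray [0.0057 0.001  0.0273] above floor 0.0042 rot zyx [ 5.220e+00 -1.208e+01 -1.000e-02] F [-0.5 -0.1 -1.6] grip 59 6.0833
clock: 6.25
ee_pos: [0.5878, 0.0019, 0.0984]
eef_rot: [0.67, 0.734, 0.078, 0.071]
ft_force: [-0.5, 0.7, -0.8]
opening: 0.0133
grip_force: 58.5
nose tray [0.0056 0.0011 0.0251] above floor 0.0019 rot zyx [  5.22 -12.05   0.  ] F [-0.5  0.7 -0.8] grip 59 6.25
```

```bash
python3 jog.py '0 -.0002 .001 0 0 0 .005;0 0 0 0 0 0 .005'
python3 -c "
from h import *
nose()"
python3 jog.py '0 -.0002 .001 0 0 0 .005;0 0 0 0 0 0 .005'
python3 -c "
from h import *
nose()"
python3 jog.py '0 -.0002 .0008 0 0 0 .005;0 0 0 0 0 0 .005'
python3 -c "
from h import *
nose()"
```

```text
clock: 6.42
ee_pos: [0.5879, 0.0019, 0.0974]
eef_rot: [0.67, 0.734, 0.078, 0.071]
ft_force: [-0.1, -0.7, -2.1]
opening: 0.0136
grip_force: 58.5
nose tray [0.0057 0.001  0.0241] above floor 0.001 rot zyx [  5.22 -12.05  -0.  ] F [-0.1 -0.7 -2.1] grip 59 6.4167
clock: 6.58
ee_pos: [0.5879, 0.0019, 0.0964]
eef_rot: [0.67, 0.734, 0.078, 0.071]
ft_force: [-0.4, 0.4, -2.3]
opening: 0.0136
grip_force: 58.7
nose tray [0.0057 0.001  0.0231] above floor -0.0001 rot zyx [  5.22 -12.06   0.  ] F [-0.4  0.4 -2.3] grip 59 6.5833
clock: 6.75
ee_pos: [0.588, 0.0019, 0.0963]
eef_rot: [0.67, 0.734, 0.078, 0.071]
ft_force: [-2.4, 0.0, 5.0]
opening: 0.0131
grip_force: 59.4
nose tray [0.0058 0.001  0.023 ] above floor -0.0002 rot zyx [ 5.22e+00 -1.21e+01 -1.00e-02] F [-2.4  0.   5. ] grip 59 6.75
```

```bash
python3 jog.py '-.0005 -.004 0 0 0 0 .005;0 -.004 0 0 0 0 .005;0 -.004 0 0 0 0 .005;0 -.004 0 0 0 0 .005;0 -.004 0 0 0 0 .005;0 -.004 0 0 0 0 .005;0 -.004 0 0 0 0 .005;0 -.004 0 0 0 0 .005;0 -.004 0 0 0 0 .005;0 -.004 0 0 0 0 .005'
python3 -c "
from h import *
nose()"
```

```text
clock: 7.58
ee_pos: [0.5496, -0.0025, 0.0882]
eef_rot: [0.67, 0.734, 0.078, 0.072]
ft_force: [3.4, -1.7, 1.6]
opening: 0.0134
grip_force: 58.7
nose tray [-0.0326  0.0002  0.0148] above floor -0.0002 rot zyx [  5.21 -12.24  -0.05] F [ 3.4 -1.7  1.6] grip 59 7.5833
```

```bash
python3 jog.py '0 -.003 0 0 0 0 .005;0 -.003 0 0 0 0 .005;0 -.003 0 0 0 0 .005;0 -.003 0 0 0 0 .005;0 -.003 0 0 0 0 .005;0 -.003 0 0 0 0 .005;0 -.003 0 0 0 0 .005;0 -.003 0 0 0 0 .005;0 -.003 0 0 0 0 .005;0 -.003 0 0 0 0 .005'
python3 jog.py '0 -.003 0 0 0 0 .005;0 0 0 0 0 0 .005;0 0 0 0 0 0 .005;0 0 0 0 0 0 .005'
python3 - <<'E'
from h import *
nose()
s=cam("scene");t=cam("top")
for n in C: print(n,[k[0] for k in knobs(n)])
f=lambda im,x,y,w,h,k:cv2.resize(im[y:y+h,x:x+w],(w*k,h*k),interpolation=cv2.INTER_CUBIC)
o=np.hstack([f(t,220,150,120,112,3)[:330],f(s,228,140,110,110,3)]);cv2.imwrite("pics/c3.png",o[:,:,::-1])
E
```

```text
clock: 8.42
ee_pos: [0.5212, -0.0053, 0.0823]
eef_rot: [0.67, 0.734, 0.079, 0.073]
ft_force: [9.9, 2.7, 10.7]
opening: 0.013
grip_force: 60.4
clock: 8.75
ee_pos: [0.5205, -0.0055, 0.0825]
eef_rot: [0.671, 0.734, 0.081, 0.075]
ft_force: [10.9, 4.4, 6.8]
opening: 0.0136
grip_force: 60.2
nose tray [-0.0614 -0.0002  0.0088] above floor -0.0001 rot zyx [  5.16 -12.65  -0.12] F [10.9  4.4  6.8] grip 60 8.75
scene [array([224.6, 102.4]), array([ 55.6, 106. ]), array([150.3, 125. ]), array([250.9, 129.2]), array([186.5, 144.2]), array([292.6, 215.6]), array([270.8, 223.8]), array([253.9, 235.1])]
top []
```

View pics/c3.png

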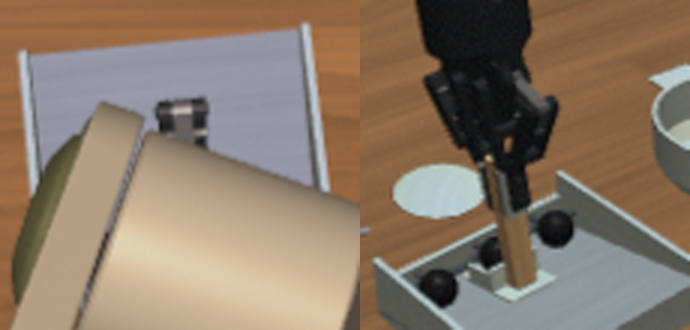

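The scene half shows the scoop flat on the tray floor. The middle knob is mostly hidden behind its handle, over the nose at the wire, and the side knobs are in place. The arm blocks the top view.

```bash
python3 jog.py '0 -.003 0 0 0 0 .005;0 0 0 0 0 0 .005;0 -.003 0 0 0 0 .005;0 0 0 0 0 0 .005'
python3 - <<'E'
from h import *
nose()
E
python3 jog.py '0 -.003 0 0 0 0 .005;0 0 0 0 0 0 .005;0 0 0 0 0 0 .005'
python3 - <<'E'
from h import *
nose()
s=cam("scene")
print([k[0] for k in knobs("scene") if k[0][1]>200])
E
```

```text
clock: 9.18
ee_pos: [0.5183, -0.0062, 0.0832]
eef_rot: [0.671, 0.733, 0.084, 0.079]
ft_force: [23.4, 9.4, 7.9]
opening: 0.0131
grip_force: 61.9
nose tray [-0.0628 -0.0008  0.0092] above floor 0.0006 rot zyx [  5.08 -13.24  -0.2 ] F [23.4  9.4  7.9] grip 62 9.1833
clock: 9.43
ee_pos: [0.5171, -0.0067, 0.0837]
eef_rot: [0.671, 0.732, 0.085, 0.081]
ft_force: [27.4, 11.4, 12.3]
opening: 0.0135
grip_force: 65.2
nose tray [-0.0637 -0.0012  0.0095] above floor 0.0011 rot zyx [  5.07 -13.49  -0.26] F [27.4 11.4 12.3] grip 65 9.4333
[array([292.6, 215.7]), array([270.6, 223.7]), array([253.9, 235.1])]
```

```bash
python3 jog.py '0 .003 0 0 0 0 .005;0 .004 0 0 0 0 .005;0 .004 0 0 0 0 .005;0 .004 0 0 0 0 .005;0 .004 0 0 0 0 .005;0 .004 0 0 0 0 .005;0 .004 0 0 0 0 .005;0 .004 0 0 0 0 .005;0 .004 0 0 0 0 .005;0 0 0 0 0 0 .005'
python3 - <<'E'
from h import *
nose()
s=cam("scene");t=cam("top")
for n in C: print(n,[k[0] for k in knobs(n) if k[0][1]>170])
E
```

```text
clock: 10.32
ee_pos: [0.5354, -0.0022, 0.0854]
eef_rot: [0.67, 0.736, 0.073, 0.065]
ft_force: [-35.6, -4.8, 35.7]
opening: 0.0132
grip_force: 70.9
nose tray [-0.0481  0.002   0.0126] above floor 0.0009 rot zyx [  5.3  -11.19   0.15] F [-35.6  -4.8  35.7] grip 71 10.3167
scene [array([293.4, 215.6]), array([274.8, 224.7]), array([253.9, 235.1])]
top []
```

```bash
python3 jog.py '0 0 -.001 0 0 0 .005;0 0 -.001 0 0 0 .005;0 0 0 0 0 0 .005'
python3 - <<'E'
from h import *
nose()
E
python3 jog.py '0 0 -.001 0 0 0 .005;0 0 -.001 0 0 0 .005;0 0 0 0 0 0 .005'
python3 - <<'E'
from h import *
nose()
s=cam("scene");t=cam("top")
for n in C: print(n,[k[0] for k in knobs(n) if k[0][1]>170])
f=lambda im,x,y,w,h,k:cv2.resize(im[y:y+h,x:x+w],(w*k,h*k),interpolation=cv2.INTER_CUBIC)
o=f(s,238,180,80,70,7);cv2.imwrite("pics/c4.png",o[:,:,::-1])
E
```

```text
clock: 10.67
ee_pos: [0.5412, -0.0028, 0.0875]
eef_rot: [0.671, 0.734, 0.077, 0.07]
ft_force: [0.1, 0.6, -1.6]
opening: 0.0132
grip_force: 63.3
nose tray [-0.0413  0.0007  0.0142] above floor 0.001 rot zyx [  5.2  -12.     0.02] F [ 0.1  0.6 -1.6] grip 63 10.6667
clock: 10.92
ee_pos: [0.5414, -0.0028, 0.0897]
eef_rot: [0.67, 0.734, 0.078, 0.071]
ft_force: [-0.3, 0.5, -0.3]
opening: 0.0134
grip_force: 63.3
nose tray [-0.0411  0.0006  0.0164] above floor 0.0032 rot zyx [ 5.220e+00 -1.205e+01  1.000e-02] F [-0.3  0.5 -0.3] grip 63 10.9167
scene [array([294. , 215.5]), array([276.2, 225. ]), array([253.9, 235.1])]
top []
```

View pics/c4.png

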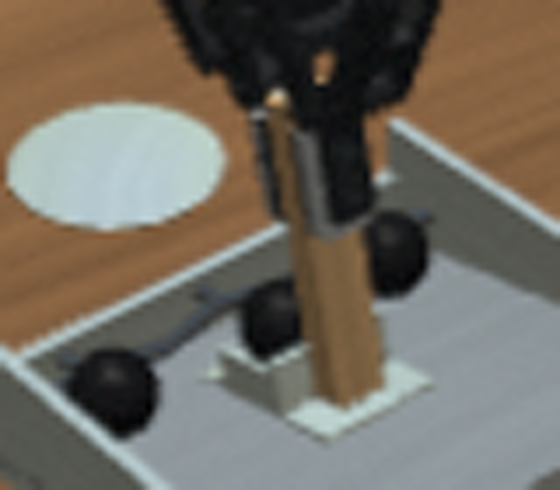

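The middle knob shows at about (276,225), just behind the scoop's back wall and partly hidden by the handle. I'll compare that with the predicted projections.

```bash
cat >> h.py <<'E'
def spt(p):
    s=manip.sense();Q=R.from_quat(s["eef_rot"])*frame(0,0).inv();return s["ee_pos"]+Q.apply(np.array(p)-GT)
E
python3 - <<'E'
from h import *
s=cam("scene")
print("pocket",proj("scene",spt((-.006,0,.017))),"on ramp",proj("scene",spt((-.022,0,.018))),"wire",proj("scene",tray(-.041,0,.017)))
print("handle top", proj("scene",spt((.021,0,.108))),"heel L/R",proj("scene",spt((.036,.022,.001))),proj("scene",spt((.036,-.022,.001))),"backwall top R",proj("scene",spt((.014,-.022,.02))))
print("blob extents",[ (k[0],k[1]) for k in knobs("scene") if k[0][1]>200])
E
```

```text
pocket [279.4535444  226.68554322] on ramp [275.06665939 224.21224009] wire [273.84465215 225.38245551]
handle top [280.73008515 192.6637856 ] heel L/R [299.95851873 234.60961907] [284.54072586 243.01525686] backwall top R [276.97684434 232.2776236 ]
blob extents [(array([294.1, 215.6]), array([290, 210,   9,  12,  80], dtype=int32)), (array([276.1, 225. ]), array([271, 220,  10,  11,  72], dtype=int32)), (array([253.9, 235.1]), array([248, 230,  12,  12, 109], dtype=int32))]
```

```bash
python3 jog.py '0 .003 -.001 0 0 0 .005;0 .005 -.001 0 0 0 .005;0 .005 -.001 0 0 0 .005;0 .005 -.001 0 0 0 .005;0 .005 -.001 0 0 0 .005;0 0 0 0 0 0 .005;0 0 0 0 0 0 .005'
python3 - <<'E'
from h import *
s=cam("scene");nose()
print("pocket",proj("scene",spt((-.006,0,.017))),"on ramp",proj("scene",spt((-.022,0,.018))),"wire",proj("scene",tray(-.041,0,.017)))
print("blob extents",[ (k[0],k[1]) for k in knobs("scene") if k[0][1]>200])
E
```

```text
clock: 11.65
ee_pos: [0.5629, -0.0009, 0.0995]
eef_rot: [0.67, 0.735, 0.078, 0.071]
ft_force: [-0.6, 0.3, -1.4]
opening: 0.0134
grip_force: 63.3
nose tray [-0.0198  0.0007  0.0261] above floor 0.0083 rot zyx [  5.22 -12.04   0.  ] F [-0.4  0.7 -1.6] grip 63 11.7
pocket [285.53020837 227.75837868] on ramp [280.97823215 225.22060193] wire [273.84465215 225.38245551]
blob extents [(array([282.5, 226.3]), array([279, 221,   9,  11,  73], dtype=int32)), (array([253.9, 235.1]), array([248, 230,  12,  12, 109], dtype=int32))]
```

Run:
```python
from h import *
p,r=tcp(tray(-.0198,0,.095),np.radians(3)); screw(p,r,8)
```

```text
clock 11.70 total t [-0.0006  0.0275 -0.076 ] r [ 1.578e-01  1.000e-04 -1.300e-03] n>= 3
8 rows: [-7.00e-05  2.78e-03 -9.72e-03] [ 1.973e-02  1.000e-05 -1.600e-04]
```

```bash
python3 jog.py '0 .0028 -.0097 .0197 0 0 .005;0 .0028 -.0097 .0197 0 0 .005;0 .0028 -.0097 .0197 0 0 .005;0 .0028 -.0097 .0197 0 0 .005;0 .0028 -.0097 .0197 0 0 .005;0 .0028 -.0097 .0197 0 0 .005;0 .0028 -.0097 .0197 0 0 .005;0 .0028 -.0097 .0197 0 0 .005;0 0 0 0 0 0 .005'
python3 - <<'E'
from h import *
s=cam("scene");nose()
print("pocket",proj("scene",spt((-.006,0,.017))))
print("blob extents",[ (k[0],k[1]) for k in knobs("scene") if k[0][1]>180])
p,r=tcp((.505,.249,.115),np.radians(3)); go(p,r)
E
```

```text
clock: 12.45
ee_pos: [0.575, -0.0001, 0.181]
eef_rot: [0.674, 0.738, 0.02, 0.019]
ft_force: [-0.1, -0.1, -0.7]
opening: 0.013
grip_force: 63.4
nose tray [-0.019   0.0005  0.113 ] above floor 0.0951 rot zyx [ 5.23 -3.13 -0.02] F [ 0.1 -0.1 -1.5] grip 63 12.5
pocket [286.15776384 196.85544575]
blob extents [(array([283.7, 195. ]), array([279, 189,  10,  13,  97], dtype=int32)), (array([292.8, 217.2]), array([286, 213,  13,   9,  76], dtype=int32)), (array([253.9, 235.1]), array([248, 230,  12,  12, 109], dtype=int32))]
clock 12.50 total t [ 0.2543  0.0014 -0.002 ] r [ 0.0022  0.0005 -0.0013] n>= 7
```

```bash
python3 jog.py '.01 0 0 0 0 0 .005;.02 0 0 0 0 0 .005;.03 0 0 0 0 0 .005;.034 .001 0 0 0 0 .005;.034 0 0 0 0 0 .005;.034 0 0 0 0 0 .005;.034 0 0 0 0 0 .005;.03 0 0 0 0 0 .005;.018 0 0 0 0 0 .005;.01 0 0 0 0 0 .005'
python3 jog.py '0 0 0 0 0 0 .005;0 0 0 0 0 0 .005'
python3 - <<'E'
from h import *
s=cam("scene");nose()
print("pocket",proj("scene",spt((-.006,0,.017))))
print("blob extents",[ (k[0],k[1]) for k in knobs("scene") if k[0][1]>100])
print(spt((-.03,0,0)))
p,r=tcp((.508,.249,.055),np.radians(30)); screw(p,r,8)
E
```

```text
clock: 13.33
ee_pos: [0.5502, 0.2558, 0.1784]
eef_rot: [0.673, 0.739, 0.019, 0.017]
ft_force: [-1.1, 0.4, -1.0]
opening: 0.0133
grip_force: 63.3
clock: 13.5
ee_pos: [0.5514, 0.2528, 0.1789]
eef_rot: [0.674, 0.738, 0.019, 0.018]
ft_force: [0.4, -0.8, -1.5]
opening: 0.0131
grip_force: 63.3
nose tray [-0.0184  0.2537  0.1124] above floor 0.0944 rot zyx [ 5.18 -2.99 -0.02] F [ 0.  -0.5 -1.3] grip 63 13.55
pocket [368.62309892 158.04837286]
blob extents [(array([156.7, 125.7]), array([143, 100,  27,  42, 441], dtype=int32)), (array([ 31.6, 118.7]), array([ 11, 104,  44,  33, 460], dtype=int32)), (array([ 26.5, 139. ]), array([ 21, 132,  14,  15,  66], dtype=int32)), (array([187.4, 144.2]), array([164, 136,  45,  12,  78], dtype=int32)), (array([367.6, 155.9]), array([363, 151,  10,  11,  82], dtype=int32)), (array([292.7, 215.7]), array([286, 210,  13,  12, 110], dtype=int32)), (array([253.9, 235.1]), array([248, 230,  12,  12, 109], dtype=int32))]
[0.50429399 0.24791778 0.11241689]
clock 13.55 total t [ 0.0008 -0.0339  0.0414] r [-0.4713  0.001  -0.0019] n>= 4
8 rows: [ 0.0001  -0.00525  0.00423] [-0.05892  0.00013 -0.00024]
```

```bash
python3 jog.py '0 -.0052 .0042 -.059 0 0 .005;0 -.0052 .0042 -.059 0 0 .005;0 -.0052 .0042 -.059 0 0 .005;0 -.0052 .0042 -.059 0 0 .005;0 -.0052 .0042 -.059 0 0 .005;0 -.0052 .0042 -.059 0 0 .005;0 -.0052 .0042 -.059 0 0 .005;0 -.0052 .0042 -.059 0 0 .005;0 0 0 0 0 0 .005'
python3 - <<'E'
from h import *
s=cam("scene");nose()
print(spt((-.03,0,0)))
p,r=tcp((.507,.249,.045),np.radians(54)); screw(p,r,8)
E
```

```text
clock: 14.3
ee_pos: [0.5181, 0.2486, 0.1346]
eef_rot: [0.652, 0.713, 0.19, 0.174]
ft_force: [-0.3, 0.5, -1.6]
opening: 0.0135
grip_force: 63.2
nose tray [-0.0154  0.2532  0.0549] above floor 0.0362 rot zyx [  5.17 -29.87  -0.06] F [ 0.4  0.2 -0.4] grip 63 14.35
[0.50730399 0.24773718 0.05487083]
clock 14.35 total t [ 0.0012 -0.0357 -0.0068] r [-0.4212  0.0026 -0.0015] n>= 4
8 rows: [ 0.00015 -0.00427 -0.00166] [-0.05265  0.00032 -0.00018]
```

```bash
python3 jog.py '0 -.0043 -.0017 -.0526 0 0 .005;0 -.0043 -.0017 -.0526 0 0 .005;0 -.0043 -.0017 -.0526 0 0 .005;0 -.0043 -.0017 -.0526 0 0 .005;0 -.0043 -.0017 -.0526 0 0 .005;0 -.0043 -.0017 -.0526 0 0 .005;0 -.0043 -.0017 -.0526 0 0 .005;0 -.0043 -.0017 -.0526 0 0 .005;0 0 0 0 0 0 .005;0 0 0 0 0 0 .005'
python3 jog.py '0 0 0 0 0 0 .005;0 0 0 0 0 0 .005;0 0 0 0 0 0 .005;0 0 0 0 0 0 .005'
python3 - <<'E'
from h import *
s=cam("scene");nose()
print(spt((-.03,0,0)))
print("blobs",[ (k[0],k[1]) for k in knobs("scene") if k[0][1]>150])
f=lambda im,x,y,w,h,k:cv2.resize(im[y:y+h,x:x+w],(w*k,h*k),interpolation=cv2.INTER_CUBIC)
cv2.imwrite("pics/c5.png",f(s,300,110,110,100,5)[:,:,::-1])
E
```

```text
clock: 15.18
ee_pos: [0.5026, 0.246, 0.1459]
eef_rot: [0.621, 0.675, 0.285, 0.278]
ft_force: [0.4, 0.2, -0.7]
opening: 0.0134
grip_force: 63.3
clock: 15.52
ee_pos: [0.5014, 0.2464, 0.1448]
eef_rot: [0.622, 0.675, 0.285, 0.276]
ft_force: [0.1, -0.3, -1.1]
opening: 0.0132
grip_force: 63.3
nose tray [-0.0097  0.2508  0.0637] above floor 0.0438 rot zyx [  5.31 -46.8   -1.48] F [-0.5 -0.1 -0.8] grip 63 15.5667
[0.51317533 0.24586787 0.06369821]
blobs [(array([343.3, 185.3]), array([339, 181,  10,  10,  75], dtype=int32)), (array([292.7, 215.7]), array([286, 210,  13,  12, 110], dtype=int32)), (array([253.9, 235.1]), array([248, 230,  12,  12, 109], dtype=int32))]
```

View pics/c5.png

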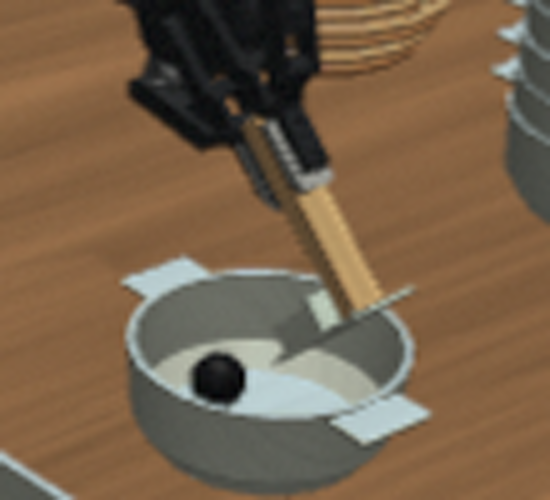

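The picture shows the knob in the pot at (343,185), with the tilted scoop clear of the rim.

Run:
```python
from h import *
p,r=tcp((.513,.247,.118),np.radians(12)); screw(p,r,9)
```

```text
clock 15.57 total t [-0.0004  0.067   0.0033] r [ 0.6073  0.025  -0.0077] n>= 6
9 rows: [-7.00e-05  7.38e-03 -1.65e-03] [ 0.06747  0.00278 -0.00086]
```

```bash
python3 jog.py '0 .0074 -.0017 .0675 .0028 -.0009 .005;0 .0074 -.0017 .0675 .0028 -.0009 .005;0 .0074 -.0017 .0675 .0028 -.0009 .005;0 .0074 -.0017 .0675 .0028 -.0009 .005;0 .0074 -.0017 .0675 .0028 -.0009 .005;0 .0074 -.0017 .0675 .0028 -.0009 .005;0 .0074 -.0017 .0675 .0028 -.0009 .005;0 .0074 -.0017 .0675 .0028 -.0009 .005;0 .0074 -.0017 .0675 .0028 -.0009 .005;0 0 0 0 0 0 .005'
python3 - <<'E'
from h import *
nose();print(spt((-.03,0,0)))
p,r=tcp(tray(.005,.056,.08),T12); screw(p,r,8)
E
```

```text
clock: 16.4
ee_pos: [0.5391, 0.2394, 0.1848]
eef_rot: [0.671, 0.714, 0.135, 0.149]
ft_force: [1.0, -1.7, -0.4]
opening: 0.013
grip_force: 63.2
nose tray [-0.0062  0.2403  0.1059] above floor 0.0853 rot zyx [  3.95 -23.16  -1.98] F [ 1.  -1.7 -0.4] grip 63 16.4
[0.5176594  0.23569246 0.10588283]
clock 16.40 total t [-0.1845  0.0246  0.0262] r [ 0.1944  0.0415 -0.0258] n>= 5
8 rows: [-0.02316  0.00307  0.00259] [ 0.0243   0.00519 -0.00323]
```

```bash
python3 jog.py '0 0 0 0 0 0 .005;0 0 0 0 0 0 .005'
python3 - <<'E'
from h import *
nose();print(spt((-.03,0,0)))
p,r=tcp(tray(.005,.056,.08),T12); screw(p,r,8)
E
```

```text
clock: 16.57
ee_pos: [0.5353, 0.2391, 0.1818]
eef_rot: [0.671, 0.714, 0.134, 0.149]
ft_force: [-0.3, 0.1, -1.1]
opening: 0.0134
grip_force: 63.3
nose tray [-0.0102  0.2403  0.1029] above floor 0.0832 rot zyx [  4.02 -22.99  -2.08] F [-0.3  0.1 -1.1] grip 63 16.5667
[0.5136278  0.23528499 0.10293087]
clock 16.57 total t [-0.1846  0.0291  0.0251] r [ 0.1915  0.0429 -0.0248] n>= 5
8 rows: [-0.02317  0.00363  0.00239] [ 0.02394  0.00537 -0.0031 ]
```

```bash
python3 jog.py '-.0232 .0036 .0024 .0239 .0054 -.0031 .005;-.0232 .0036 .0024 .0239 .0054 -.0031 .005;-.0232 .0036 .0024 .0239 .0054 -.0031 .005;-.0232 .0036 .0024 .0239 .0054 -.0031 .005;-.0232 .0036 .0024 .0239 .0054 -.0031 .005;-.0232 .0036 .0024 .0239 .0054 -.0031 .005;-.0232 .0036 .0024 .0239 .0054 -.0031 .005;-.0232 .0036 .0024 .0239 .0054 -.0031 .005;0 0 0 0 0 0 .005;0 0 0 0 0 0 .005'
python3 - <<'E'
from h import *
nose()
p,r=tcp(tray(.005,.056,.005),T12); screw(p,r,6)
E
```

```text
clock: 17.4
ee_pos: [0.5823, 0.0558, 0.176]
eef_rot: [0.671, 0.734, 0.077, 0.07]
ft_force: [-0.3, 0.4, -0.3]
opening: 0.0133
grip_force: 63.3
nose tray [0.005  0.0554 0.1027] above floor 0.0797 rot zyx [  5.17 -11.99   0.04] F [-0.3  0.4 -0.3] grip 63 17.4
clock 17.40 total t [ 0.0007 -0.0155  0.0731] r [-0.0002 -0.0003 -0.0022] n>= 2
6 rows: [ 0.00012 -0.00259  0.01218] [-4.0e-05 -5.0e-05 -3.7e-04]
```

```bash
python3 jog.py '.0001 -.0026 .0122 0 0 0 .005;.0001 -.0026 .0122 0 0 0 .005;.0001 -.0026 .0122 0 0 0 .005;.0001 -.0026 .0122 0 0 0 .005;.0001 -.0026 .0122 0 0 0 .005;.0001 -.0026 .0122 0 0 -.002 .005;0 0 0 0 0 0 .005;0 0 0 0 0 0 .005'
python3 - <<'E'
from h import *
nose()
E
python3 jog.py '0 -.0006 .003 0 0 0 .005;0 0 0 0 0 0 .005;0 0 0 0 0 0 .005'
python3 - <<'E'
from h import *
nose()
E
```

```text
clock: 18.07
ee_pos: [0.582, 0.0583, 0.1018]
eef_rot: [0.669, 0.736, 0.077, 0.07]
ft_force: [-0.1, 0.1, -0.3]
opening: 0.0132
grip_force: 63.3
nose tray [0.0049 0.0576 0.0286] above floor 0.0056 rot zyx [  5.46 -11.98   0.04] F [-0.1  0.1 -0.3] grip 63 18.0667
clock: 18.32
ee_pos: [0.583, 0.0574, 0.0996]
eef_rot: [0.669, 0.736, 0.078, 0.071]
ft_force: [0.4, 0.7, -0.8]
opening: 0.0135
grip_force: 63.3
nose tray [0.006  0.0567 0.0263] above floor 0.0031 rot zyx [  5.41 -12.1    0.03] F [ 0.4  0.7 -0.8] grip 63 18.3167
```

```bash
python3 jog.py '-.0005 -.0004 .002 0 0 0 .005;0 0 .0014 0 0 0 .005;0 0 0 0 0 0 .005'
python3 - <<'E'
from h import *
nose()
E
python3 jog.py '0 -.004 0 0 0 0 .005;0 -.004 0 0 0 0 .005;0 -.004 0 0 0 0 .005;0 -.004 0 0 0 0 .005;0 -.004 0 0 0 0 .005;0 -.004 0 0 0 0 .005;0 -.004 0 0 0 0 .005;0 -.004 0 0 0 0 .005;0 -.004 0 0 0 0 .005;0 -.004 0 0 0 0 .005'
python3 - <<'E'
from h import *
nose()
E
```

```text
clock: 18.57
ee_pos: [0.5834, 0.0567, 0.0965]
eef_rot: [0.669, 0.736, 0.078, 0.071]
ft_force: [-4.0, 0.8, 5.1]
opening: 0.0131
grip_force: 64.4
nose tray [0.0063 0.056  0.0231] above floor -0.0002 rot zyx [  5.4  -12.11   0.03] F [-4.   0.8  5.1] grip 64 18.5667
clock: 19.4
ee_pos: [0.5452, 0.0529, 0.0884]
eef_rot: [0.669, 0.735, 0.079, 0.072]
ft_force: [-1.7, -0.2, -0.6]
opening: 0.0133
grip_force: 63.3
nose tray [-0.0319  0.0557  0.0149] above floor -0.0003 rot zyx [  5.39 -12.26  -0.  ] F [-1.7 -0.2 -0.6] grip 63 19.4
```

```bash
python3 jog.py '0 -.003 0 0 0 0 .005;0 -.003 0 0 0 0 .005;0 -.003 0 0 0 0 .005;0 -.003 0 0 0 0 .005;0 -.003 0 0 0 0 .005;0 -.003 0 0 0 0 .005;0 -.003 0 0 0 0 .005;0 -.003 0 0 0 0 .005;0 -.003 0 0 0 0 .005;0 -.003 0 0 0 0 .005'
python3 jog.py '0 -.003 0 0 0 0 .005;0 -.002 0 0 0 0 .005;0 0 0 0 0 0 .005;0 0 0 0 0 0 .005'
python3 - <<'E'
from h import *
nose();cam("scene")
print("pocket",proj("scene",spt((-.006,0,.017))),"on ramp",proj("scene",spt((-.022,0,.018))),"wire",proj("scene",tray(-.041,.056,.017)))
print([(k[0],k[1]) for k in knobs("scene") if k[0][1]>180])
E
```

```text
clock: 20.23
ee_pos: [0.5165, 0.05, 0.0824]
eef_rot: [0.669, 0.735, 0.079, 0.073]
ft_force: [6.5, 0.2, 5.8]
opening: 0.0137
grip_force: 63.7
clock: 20.57
ee_pos: [0.5151, 0.0496, 0.0827]
eef_rot: [0.669, 0.735, 0.082, 0.076]
ft_force: [14.6, 4.4, 5.7]
opening: 0.0132
grip_force: 64.0
nose tray [-0.0615  0.0551  0.0089] above floor -0.0 rot zyx [  5.34 -12.82  -0.07] F [14.6  4.4  5.7] grip 64 20.5667
pocket [292.08754286 215.61046424] on ramp [287.7538819  213.45929843] wire [292.60134249 215.80676987]
[(array([343.3, 185.2]), array([339, 181,  10,   9,  74], dtype=int32)), (array([289.8, 214.1]), array([286, 209,   8,  11,  53], dtype=int32)), (array([253.9, 235.1]), array([248, 230,  12,  12, 109], dtype=int32))]
```

```bash
python3 jog.py '0 .003 0 0 0 0 .005;0 .003 -.0003 0 0 0 .005;0 .003 -.0005 0 0 0 .005;0 .003 -.0005 0 0 0 .005;0 .003 -.0005 0 0 0 .005;0 .004 -.0005 0 0 0 .005;0 .004 -.0005 0 0 0 .005;0 .004 -.0005 0 0 0 .005;0 .004 -.0005 0 0 0 .005;0 0 0 0 0 0 .005'
python3 - <<'E'
from h import *
nose();cam("scene")
print("pocket",proj("scene",spt((-.006,0,.017))),"on ramp",proj("scene",spt((-.022,0,.018))),"wire",proj("scene",tray(-.041,.056,.017)))
print([(k[0],k[1]) for k in knobs("scene") if k[0][1]>180])
E
```

```text
clock: 21.45
ee_pos: [0.5405, 0.0527, 0.0905]
eef_rot: [0.669, 0.736, 0.078, 0.071]
ft_force: [0.5, -0.3, -1.4]
opening: 0.0132
grip_force: 63.3
nose tray [-0.0367  0.0559  0.0171] above floor 0.003 rot zyx [  5.4  -12.1    0.03] F [ 0.5 -0.3 -1.4] grip 63 21.45
pocket [299.27811718 217.5458543 ] on ramp [294.75815164 215.2535998 ] wire [292.60134249 215.80676987]
[(array([343.3, 185.3]), array([339, 181,  10,   9,  73], dtype=int32)), (array([296.6, 215.7]), array([292, 211,  10,  11,  74], dtype=int32)), (array([253.9, 235.1]), array([248, 230,  12,  12, 109], dtype=int32))]
```

```bash
python3 jog.py '0 .004 -.002 0 0 0 .005;0 .004 -.003 .01 0 0 .005;0 .004 -.006 .02 0 0 .005;0 .0028 -.0097 .02 0 0 .005;0 .0028 -.0097 .02 0 0 .005;0 .0028 -.0097 .02 0 0 .005;0 .0028 -.0097 .02 0 0 .005;0 .0028 -.0097 .02 0 0 .005;0 .0028 -.0097 .02 0 0 .005;0 .0028 -.0097 .02 0 0 .005'
python3 jog.py '0 .0028 -.0097 0 0 0 .005;0 .0028 -.0097 0 0 0 .005;0 0 -.005 0 0 0 .005;0 0 0 0 0 0 .005'
python3 - <<'E'
from h import *
nose();cam("scene")
print("pocket",proj("scene",spt((-.006,0,.017))))
print([(k[0],k[1]) for k in knobs("scene") if k[0][1]>150])
p,r=tcp((.507,.249,.115),np.radians(3)); go(p,r)
E
```

```text
clock: 22.33
ee_pos: [0.5604, 0.0546, 0.1739]
eef_rot: [0.673, 0.739, 0.015, 0.013]
ft_force: [0.5, 0.8, -1.0]
opening: 0.0135
grip_force: 63.3
clock: 22.67
ee_pos: [0.5653, 0.055, 0.1988]
eef_rot: [0.673, 0.739, 0.016, 0.014]
ft_force: [-0.7, -0.3, -0.9]
opening: 0.0134
grip_force: 63.4
nose tray [-0.0237  0.0559  0.1326] above floor 0.1157 rot zyx [ 5.41 -2.42  0.02] F [-0.7 -0.3 -0.9] grip 63 22.6667
pocket [304.80311557 178.93786203]
[(array([302.6, 176.9]), array([298, 172,  10,  11,  93], dtype=int32)), (array([343.3, 185.3]), array([339, 181,  10,   9,  73], dtype=int32)), (array([253.9, 235.1]), array([248, 230,  12,  12, 109], dtype=int32))]
clock 22.72 total t [0.1985 0.0075 0.0167] r [-0.0115 -0.0007  0.0018] n>= 5
```

```bash
python3 jog.py '.01 0 0 0 0 0 .005;.02 .001 .002 0 0 0 .005;.028 .001 .002 0 0 0 .005;.03 .001 .002 0 0 0 .005;.03 .001 .002 0 0 0 .005;.03 .001 .002 0 0 0 .005;.024 .001 .002 0 0 0 .005;.016 .001 .002 0 0 0 .005;.008 .0005 .002 0 0 0 .005;.0025 0 0 0 0 0 .005'
python3 jog.py '0 0 0 0 0 0 .005;0 0 0 0 0 0 .005'
python3 - <<'E'
from h import *
nose();print(spt((-.03,0,0)))
p,r=tcp((.508,.249,.055),np.radians(30)); screw(p,r,8)
E
```

```text
clock: 23.55
ee_pos: [0.5535, 0.2548, 0.1812]
eef_rot: [0.672, 0.74, 0.014, 0.013]
ft_force: [-0.2, -0.6, -1.3]
opening: 0.0128
grip_force: 63.3
clock: 23.72
ee_pos: [0.5544, 0.2527, 0.1822]
eef_rot: [0.673, 0.739, 0.015, 0.013]
ft_force: [0.0, 0.4, -1.3]
opening: 0.0133
grip_force: 63.3
nose tray [-0.0164  0.2538  0.1161] above floor 0.0976 rot zyx [ 5.36 -2.3   0.02] F [ 0.   0.4 -1.3] grip 63 23.7167
[0.50622536 0.248164   0.11606195]
clock 23.72 total t [ 0.0007 -0.0362  0.0447] r [-0.4835 -0.0007  0.001 ] n>= 5
8 rows: [ 8.00e-05 -5.66e-03  4.56e-03] [-6.044e-02 -9.000e-05  1.200e-04]
```

```bash
python3 jog.py '0 -.0057 .0045 -.0604 0 0 .005;0 -.0057 .0045 -.0604 0 0 .005;0 -.0057 .0045 -.0604 0 0 .005;0 -.0057 .0045 -.0604 0 0 .005;0 -.0057 .0045 -.0604 0 0 .005;0 -.0057 .0045 -.0604 0 0 .005;0 -.0057 .0045 -.0604 0 0 .005;0 -.0057 .0045 -.0604 0 0 .005;0 0 0 0 0 0 .005'
python3 jog.py '0 -.0043 -.0017 -.0526 0 0 .005;0 -.0043 -.0017 -.0526 0 0 .005;0 -.0043 -.0017 -.0526 0 0 .005;0 -.0043 -.0017 -.0526 0 0 .005;0 -.0043 -.0017 -.0526 0 0 .005;0 -.0043 -.0017 -.0526 0 0 .005;0 -.0043 -.0017 -.0526 0 0 .005;0 -.0043 -.0017 -.0526 0 0 .005;0 0 0 0 0 0 .005;0 0 0 0 0 0 .005'
python3 jog.py '0 0 0 0 0 0 .005;0 0 0 0 0 0 .005;0 0 0 0 0 0 .005;0 0 0 0 0 0 .005'
python3 - <<'E'
from h import *
nose();s=cam("scene");print(spt((-.03,0,0)))
print([(k[0],k[1]) for k in knobs("scene") if k[0][1]>150])
f=lambda im,x,y,w,h,k:cv2.resize(im[y:y+h,x:x+w],(w*k,h*k),interpolation=cv2.INTER_CUBIC)
cv2.imwrite("pics/c6.png",f(s,300,110,110,100,5)[:,:,::-1])
E
```

```text
clock: 24.47
ee_pos: [0.517, 0.2487, 0.1345]
eef_rot: [0.651, 0.715, 0.19, 0.173]
ft_force: [-0.7, 0.9, -1.5]
opening: 0.0134
grip_force: 63.3
clock: 25.3
ee_pos: [0.5015, 0.2454, 0.1453]
eef_rot: [0.62, 0.677, 0.285, 0.277]
ft_force: [0.3, 0.0, -0.4]
opening: 0.0129
grip_force: 63.2
clock: 25.63
ee_pos: [0.5005, 0.2458, 0.1442]
eef_rot: [0.621, 0.676, 0.285, 0.275]
ft_force: [-0.3, 0.2, -0.6]
opening: 0.0131
grip_force: 63.2
nose tray [-0.0107  0.2504  0.0632] above floor 0.0435 rot zyx [  5.49 -46.68  -1.48] F [-0.3  0.2 -0.6] grip 63 25.6333
[0.51211427 0.24540376 0.06309009]
[(array([339.4, 183.4]), array([335, 179,  10,  10,  76], dtype=int32)), (array([253.9, 235.1]), array([248, 230,  12,  12, 109], dtype=int32))]
```

View pics/c6.png

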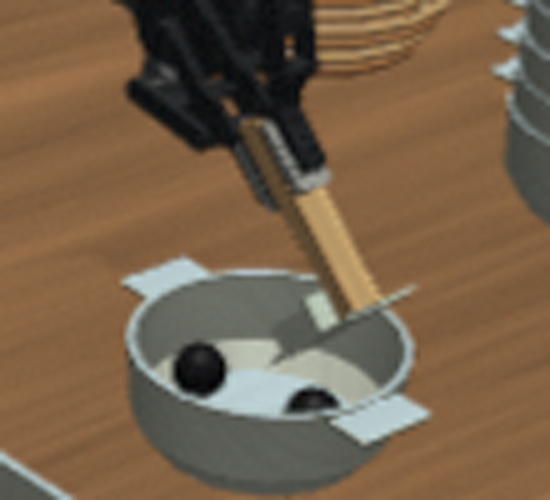

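Both knobs are in the pot, at crop (200,370) and (312,405). Next I return the scoop.

```bash
python3 jog.py '0 .0074 -.0017 .0675 0 0 .005;0 .0074 -.0017 .0675 0 0 .005;0 .0074 -.0017 .0675 0 0 .005;0 .0074 -.0017 .0675 0 0 .005;0 .0074 -.0017 .0675 0 0 .005;0 .0074 -.0017 .0675 0 0 .005;0 .0074 -.0017 .0675 0 0 .005;0 .0074 -.0017 .0675 0 0 .005;0 .0074 -.0017 .0675 0 0 .005;0 0 0 0 0 0 .005'
python3 - <<'E'
from h import *
nose();print(spt((-.03,0,0)))
screw((.54,.24,.195),frame(np.radians(5.2)),5)
E
```

```text
clock: 26.52
ee_pos: [0.5389, 0.2391, 0.1848]
eef_rot: [0.674, 0.711, 0.129, 0.152]
ft_force: [-1.0, 0.1, -1.3]
opening: 0.0137
grip_force: 63.3
nose tray [-0.0069  0.2395  0.106 ] above floor 0.0855 rot zyx [  3.54 -22.88  -2.61] F [-1.   0.1 -1.3] grip 63 26.5167
[0.51705504 0.23482329 0.10596386]
clock 26.52 total t [ 0.0004  0.005  -0.009 ] r [ 0.3987  0.0508 -0.0377] n>= 4
5 rows: [ 0.00011  0.00071 -0.00195] [ 0.07973  0.01016 -0.00753]
```

```bash
python3 jog.py '0 .0007 -.002 .0797 .0102 -.0075 .005;0 .0007 -.002 .0797 .0102 -.0075 .005;0 .0007 -.002 .0797 .0102 -.0075 .005;0 .0007 -.002 .0797 .0102 -.0075 .005;0 .0007 -.002 .0797 .0102 -.0075 .005;0 0 0 0 0 0 .005;0 0 0 0 0 0 .005'
python3 - <<'E'
from h import *
nose()
go((.5137,-.257,.18),frame(np.radians(5.2)))
E
```

```text
clock: 27.1
ee_pos: [0.5372, 0.2391, 0.1921]
eef_rot: [0.675, 0.738, -0.001, 0.0]
ft_force: [0.0, -0.7, 0.1]
opening: 0.0133
grip_force: 63.2
nose tray [-0.0374  0.2418  0.1281] above floor 0.1141 rot zyx [ 5.16  0.04 -0.1 ] F [ 0.  -0.7  0.1] grip 63 27.1
clock 27.10 total t [-0.4919 -0.068   0.0131] r [-0.0006  0.0018 -0.0007] n>= 13
```

```bash
python3 jog.py '-.015 -.002 0 0 0 0 .005;-.03 -.004 0 0 0 0 .005;-.036 -.005 0 0 0 0 .005;-.036 -.005 0 0 0 0 .005;-.036 -.005 0 0 0 0 .005;-.036 -.005 0 0 0 0 .005;-.036 -.005 0 0 0 0 .005;-.036 -.005 0 0 0 0 .005;-.036 -.005 0 0 0 0 .005;-.036 -.005 0 0 0 0 .005'
python3 jog.py '-.036 -.005 .002 0 0 0 .005;-.036 -.005 .002 0 0 0 .005;-.036 -.005 .002 0 0 0 .005;-.03 -.004 .002 0 0 0 .005;-.015 -.002 .002 0 0 0 .005;-.006 0 0 0 0 0 .005;0 0 0 0 0 0 .005;0 0 0 0 0 0 .005'
python3 - <<'E'
from h import *
nose()
go((.5137,-.257,.0685),frame(np.radians(5.2)))
E
```

```text
clock: 27.93
ee_pos: [0.5202, -0.0975, 0.1932]
eef_rot: [0.674, 0.739, -0.001, 0.001]
ft_force: [0.5, -0.1, -0.0]
opening: 0.0134
grip_force: 63.3
clock: 28.6
ee_pos: [0.515, -0.2552, 0.1836]
eef_rot: [0.674, 0.739, -0.001, -0.0]
ft_force: [-0.2, 0.4, -0.2]
opening: 0.0132
grip_force: 63.3
nose tray [-0.1053 -0.2482  0.1196] above floor 0.1201 rot zyx [ 5.26  0.11 -0.03] F [-0.2  0.4 -0.2] grip 63 28.6
clock 28.60 total t [-0.0017 -0.0013  0.1151] r [-0.0019  0.0005  0.001 ] n>= 3
```

```bash
python3 jog.py '0 0 .02 0 0 0 .005;0 0 .025 0 0 0 .005;0 0 .025 0 0 0 .005;0 0 .02 0 0 0 .005;0 0 .012 -.002 0 0 .005;0 0 .006 0 0 0 .005;0 0 .003 0 0 0 .005;0 0 .002 0 0 0 .005;0 0 0 0 0 0 .005'
python3 - <<'E'
from h import *
nose();print(spt((0,0,0)))
E
```

```text
clock: 29.35
ee_pos: [0.5152, -0.2563, 0.0713]
eef_rot: [0.674, 0.739, -0.0, 0.001]
ft_force: [0.1, -0.6, -0.6]
opening: 0.0131
grip_force: 63.3
nose tray [-0.105  -0.2494  0.0071] above floor 0.0075 rot zyx [ 5.25 -0.04 -0.07] F [ 0.1 -0.6 -0.6] grip 63 29.35
[ 0.49433164 -0.25831692  0.00713965]
```

```bash
python3 jog.py '0 0 .0015 0 0 0 .005;0 0 .001 0 0 0 .005;0 0 .0007 0 0 0 .005;0 0 0 0 0 0 .005;0 0 0 0 0 0 .005'
python3 - <<'E'
from h import *
nose()
E
```

```text
clock: 29.77
ee_pos: [0.515, -0.2569, 0.0681]
eef_rot: [0.674, 0.738, -0.0, 0.001]
ft_force: [-1.3, 0.0, 5.5]
opening: 0.0135
grip_force: 64.0
nose tray [-0.1053 -0.2499  0.004 ] above floor 0.0044 rot zyx [ 5.2  -0.04 -0.07] F [-1.3  0.   5.5] grip 64 29.7667
```

On the mat. I open the fingers slowly, then retreat straight up.

```bash
python3 jog.py '0 0 -.0004 0 0 0 .016;0 0 0 0 0 0 .02;0 0 0 0 0 0 .03;0 0 0 0 0 0 .05;0 0 0 0 0 0 .07;0 0 0 0 0 0 .08;0 0 0 0 0 0 .08;0 0 0 0 0 0 .08'
python3 jog.py '0 0 -.01 0 0 0 .08;0 0 -.025 0 0 0 .08;0 0 -.03 0 0 0 .08;0 0 -.03 0 0 0 .08;0 0 -.03 0 0 0 .08;-.02 -.03 0 0 0 0 .08;-.02 -.03 0 0 0 0 .08;-.02 -.03 0 0 0 0 .08;0 -.03 0 0 0 0 .08;0 -.03 0 0 0 0 .08'
python3 jog.py '0 -.03 0 0 0 0 .08;0 0 0 0 0 0 .08;0 0 0 0 0 0 .08;0 0 0 0 0 0 .08;0 0 0 0 0 0 .08;0 0 0 0 0 0 .08'
python3 - <<'E'
from h import *
s=cam("scene");t=cam("top")
for n in C:print(n,[(k[0]) for k in knobs(n) if k[0][1]>150])
cv2.imwrite("pics/end.png",np.hstack([s[130:400,100:420],t[90:360,80:480]])[:,:,::-1])
E
```

```text
clock: 30.43
ee_pos: [0.5148, -0.2567, 0.0678]
eef_rot: [0.674, 0.738, -0.0, 0.0]
ft_force: [-0.0, -0.6, 0.9]
opening: 0.0801
grip_force: 0.0
clock: 31.27
ee_pos: [0.3694, -0.3307, 0.1935]
eef_rot: [0.675, 0.738, -0.0, 0.0]
ft_force: [0.0, -0.6, -0.8]
opening: 0.0799
grip_force: 0.0
clock: 31.77
ee_pos: [0.3418, -0.3326, 0.1929]
eef_rot: [0.674, 0.739, -0.0, 0.0]
ft_force: [-0.3, 0.1, -0.2]
opening: 0.0801
grip_force: 0.0
scene [array([339.4, 183.4]), array([253.9, 235.1])]
top [array([311.4, 227.8]), array([139.4, 230.1]), array([148.4, 266.1]), array([187.6, 384.6])]
```

View pics/end.png

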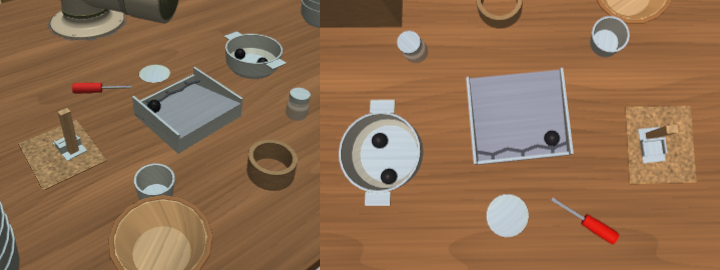

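The final picture shows two knobs in the pot, at top px (139,230) and (148,266), and one in the tray at (311,228). The scoop stands upright on the mat and the other goods are unmoved.

```bash
python3 -c "
from workcell import manip, vision
print(manip.finish_job())"
```

```text
the job is handed in; nothing more can be done
None
```

The job is handed in: the last pictures show two knobs in the pot, the third still in the tray, and the scoop standing upright and released on its mat, about 32 s on the clock; no verdict came back.

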